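# Fit a lap plate on its square spindle and hold the plunger gauge on its mark

## Task

Fit the round lap plate onto the square spindle of the spindle block, fully home and flat on its flange with the mark facing up, and let go of it. Then take the dial gauge out of its wooden rack and hold it upright with its tip lightly pressed inside the ring mark on the plate, the spring plunger pushed in about half way. Finish while still holding the gauge there, and leave the pan, the paperweight and the wood block where they are.

Things in the scene. Friction and masses are not known exactly. Their poses are not given: they have to be found in the camera images.
- lap_plate: Loose aluminium lap plate, 0.5 kg, flat on the table: disc 120 mm across, 10 mm thick; square central boss 36 x 36 mm, its top 40 mm above the underside. Square bore 21 x 21 mm right through, sides parallel to the boss's. Fits the spindle in any of four quarter turns. Origin: centre of the underside; z up; x, y parallel to the boss's sides, x towards the ring mark.
- mark (a point): Centre of the ring mark, a black ring 20 mm outside and 16 mm inside diameter with a small centre dot, on the top face of the lap plate's disc, 43 mm from the bore's axis along the plate's x. It moves with the plate.
- lap_base: Fixed grey spindle block, 150 x 150 x 60 mm, motor barrel 70 mm thick, 85 mm long on its +x side. On its top a round steel flange 68 mm across, 12 mm high; from that rises the spindle, 18 x 18 mm square for 34 mm, then a round pilot of 14 mm diameter for 10 mm more. Origin: centre of the underside, on the table; z up; x, y parallel to the sides of housing and square spindle.
- seat (a point): Centre of the flange's top face (72 mm above the table) at the spindle's foot, axes as the spindle block. The plate's origin comes here when it is fully home.
- rack: Fixed wooden gauge rack, 100 x 70 x 60 mm high, with an upright through hole of 16 mm diameter in its middle. Origin: centre of the underside; z up; x along the 100 mm.
- gauge: Loose dial gauge, 0.23 kg, upright in the rack's hole. Origin: underside of its flange (32 x 30 x 6 mm), resting on the rack's top. Above: round dial case, 50 mm diameter, 22 mm thick along y, centre 30 mm above the origin; grip its flat faces (+y white, -y black). Below: 12 mm stem 30 mm long, then the plunger with 8 mm ball tip, ending 50 mm below the origin. z up.
- gauge_tip (a point): Lowest point of the gauge's plunger, 50 mm straight below the gauge's origin when the plunger is out; it rises in the gauge as the plunger is pushed in.
- plunger (a joint): How far the gauge's plunger is pushed in: 0 out, 0.010 m the stop. Spring: it begins to move at about 0.6 N and gains 0.3 N per mm, so about 2.1 N half way in (5 mm) and 3.6 N at the stop.
- pan: Bystander: empty stainless pan, 160 x 100 x 60 mm. Origin: centre of the underside. Leave alone.
- paperweight: Bystander: green glass paperweight, 72 mm across and 50 mm high. Origin: centre of the underside. Leave alone.
- wood_block: Bystander: plain wooden block, 90 x 60 x 50 mm. Origin: centre of the underside. Leave alone.
There are look-alikes about, which are no part of the job. Of the things like the lap_plate, leave any that is turquoise; of the rest the larger one is meant.

How it is judged (in metres and radians):
On the way, in this order (a step that is already met when the one before it is completed fails the run):
1. the lap plate sits fully home on the spindle, flat on the flange, and is let go (horizontal distance between lap_plate and seat below 0.004 m and z of lap_plate in the frame of seat between -0.004 and 0.004 m and angle between lap_plate's own z axis and vertical below 0.06 rad and contact force between the fingers and lap_plate below 0.1 N), for 0.2 s.
2. the gauge is lifted out of its rack, tip clear above the rack's top (z of gauge_tip in the frame of rack above 0.062 m and contact force between the fingers and gauge above 1 N), for 0.1 s.
At the end, for the whole second after the job is handed in: Plate home on the spindle (4 mm in height and sideways, 0.06 rad flat), untouched by the fingers. Gauge gripped, at rest, within 0.12 rad of upright, clear of rack and block, tip within 7 mm of the mark's centre, pressing the plate with 0.5 to 6 N, plunger in by 2 to 8 mm (all of step 1 and distance between gauge_tip and mark below 0.007 m and angle between gauge's own z axis and vertical below 0.12 rad and height (world z) of gauge above 0.11 m and value of joint plunger between 0.002 and 0.008 m and contact force between gauge and lap_plate between 0.5 and 6 N and contact force between the fingers and gauge above 1 N and contact force between gauge and rack below 0.05 N and contact force between gauge and lap_base below 0.05 N and linear speed of gauge below 0.02 m/s); the arm keeps its last pose, push and grip.
It fails at once if the gauge is pressed hard on the plate (over 15 N) (contact force between gauge and lap_plate above 15 N).
It fails at once if a bystander (pan, paperweight or wood block) is moved by more than 30 mm (distance of any of pan, paperweight, wood_block from where it was at the start of the episode above 0.03 m).
It also fails if it takes over 58 s, if anything falls off the work surface, if the arm or the gripper's body presses on something with over 40 N, if the wrist force passes 120 N, or if a joint passes its speed limit or range.

## Robot

A 7-joint arm with a two-finger parallel gripper is mounted at the origin on the work surface. World frame = base frame: x ahead of the robot, y to its left, z up, the work surface at z = 0. Lengths are in m, angles in degrees, forces in N, time in s.
With the tool pointing down it reaches from about 0.4 to 0.85 m from the base axis. Payload 6.9 kg.
Tool frame: the origin (TCP) lies midway between the tips of the shut fingers; the grasp point (between the pads) lies 19 mm behind it; z points along the fingers, y is the line along which they close (so a half turn about z gives the same grasp; the last joint's range is limited). The gripper opens to 85 mm and grips with 20 to 120 N. Pads are 22 mm wide; open, the fingers measure 114 mm over their backs; the gripper's body (76 mm by 85 mm) begins 54 mm behind the grasp point. The pads swing forward as they close: fully open they stand 13 mm farther back than shut.
Start: joints at [-69.643, 29.078, -13.613, 85.955, 7.202, 65.827, -8.869], TCP at [0.155, 0.606, 0.231] pointing down, gripper open.
Joint ranges: [-176.47, 176.47], [-13.61, 117.27], [-81.72, 77.17], [0.22, 143.17], [-87.28, 267.28], [10, 112.55], [-165.47, 165.47]. Speed limits (degrees/s): [136.94, 136.94, 180, 180, 180, 180, 180].

## Interface

Orientations are given as a 3x3 rotation matrix whose columns are the frame's x, y, z axes.
In Python, from station import ctrl gives the robot as it stands. The module is installed in compiled form; this text tells all that it offers.
- The arm moves only by the shell command python3 -m inch 'ROWS' [FORCE]. ROWS is a JSON object of lists of equal length, an entry for each row: "slide": the shift along the tool's x, y, z in mm, a list of three; "delta_rot": the turn, a rotation vector about the tool's x, y, z in rad, a list of three; "fingers": the finger opening in mm, from 0 to 85.4. In form: {"slide": [[dx, dy, dz], ...], "delta_rot": [[wx, wy, wz], ...], "fingers": [fingers, ...]}. A call has 1 to 8 rows; each row shifts and turns the commanded pose from where the row before left it, along the tool's axes as they then stand; what a row does not reach is not made up. A row lasts 1/8 s, in which the tool goes at most 62.5 mm and 10.7 degrees, less where a joint would pass 70% of its speed; a pose out of reach is approached as far as the arm can. A call with a gripper value outside its range is refused whole. The fingers move at their own pace and stop on an object; FORCE is the grip in N (left out, the last holds). Time passes only in rows, so rows that do not move let the fingers close. It gives the time, the measured TCP pose, the force, the opening and the grip force at its end, in the units of the state.
- ctrl.sense(): the state, without advancing time (a new reading comes with each control period).
- ctrl.grab_frame(name): name is "scene" or "side" or "wrist"; returns a dict with "image" (400x640x3 uint8, blue, green, red), "depth" (400x640 float32, m along the optical axis (not along the pixel's ray), 0 where there is no reading), "vfov" (degrees; the focal length in pixels is half the picture's height over the tangent of half this angle, whatever the lens; pixels are square), "cx", "cy" (the principal point, pixels), "R" (3x3) and "t" (3): a world point X has camera coordinates R X + t; the wrist camera has in their place "T_tool_cam" (4x4, takes a point from camera to tool coordinates, whose origin is the TCP and whose axes are the flange's). Camera axes: x right, y down, z forward; pixel columns grow to the right and rows downward; lengths in m; the calibration is good to about 2 mm. A picture is of the moment at which its call begins: read the wrist's pose just before it.
- ctrl.finish_job(): hands the job in; it is judged then, once.
The state is a dict: "t": time; "joints": joint angles; "joint_velocities": joint speeds; "joint_efforts": joint torques, N m; "position": TCP position; "tcp_rot": TCP orientation; "wrist_force": force on the tool from outside, world axes, zero at the start; "wrist_torque": the same for the moment, N m; "opening": finger opening in m; "grasp_force": force on a finger pad.
Only numpy, scipy, OpenCV 4.12 (cv2) and the standard library are available. Lean on these libraries where they do the work, as an engineer would, in place of code of your own. Each camera call takes 0.05 s, during which the arm holds its last target. There are 200 camera calls.

## Working session

There is one attempt and no reset: what is moved stays moved. The work goes in short steps, Python scripts to look and compute and a shell command to move; the robot and the scene stay as the last step left them, time stands still between calls to the robot, and variables do not carry over. Pictures are saved under pics/ and viewed, at most 12 in all, crops included, and the job is handed in when it is done.

```bash
mkdir -p pics
cat > h.py <<'E'
import numpy as np, cv2, pickle
from station import ctrl
def grab(n):
    s=ctrl.sense(); f=ctrl.grab_frame(n)
    if 'T_tool_cam' in f:
        T=np.eye(4);T[:3,:3]=np.array(s['tcp_rot']);T[:3,3]=s['position']
        M=T@np.array(f['T_tool_cam'])
    else:
        M=np.eye(4);R=np.array(f['R']);M[:3,:3]=R.T;M[:3,3]=-R.T@np.array(f['t'])
    f['M']=M; pickle.dump(f,open(f'{n}.pkl','wb')); return f
def foc(f): return 200/np.tan(np.radians(f['vfov'])/2)
def cloud(f):
    v,u=np.mgrid[:400,:640]; d=f['depth'];k=foc(f)
    P=np.stack([(u-f['cx'])/k*d,(v-f['cy'])/k*d,d],-1)
    return P@f['M'][:3,:3].T+f['M'][:3,3]
def onz(f,u,v,z):
    r=f['M'][:3,:3]@np.array([(u-f['cx'])/foc(f),(v-f['cy'])/foc(f),1]); o=f['M'][:3,3]
    return o+r*(z-o[2])/r[2]
E
python3 - <<'E'
from h import *
a=grab('scene');b=grab('side')
cv2.imwrite('pics/a.png',a['image']);cv2.imwrite('pics/b.png',b['image'])
s=ctrl.sense();print(s['position'],np.round(s['tcp_rot'],3),s['t'])
for f in(a,b):print(f['M'].round(3),f['vfov'],f['cx'],f['cy'],(f['depth']==0).mean())
E
```

```text
[0.15446257 0.60514321 0.2305199 ] [[-0.969  0.247 -0.   ]
 [ 0.247  0.969 -0.002]
 [-0.    -0.002 -1.   ]] 0.1
[[-2.750e-01  7.670e-01 -5.800e-01  1.214e+00]
 [ 9.620e-01  2.200e-01 -1.650e-01  2.000e-01]
 [ 1.000e-03 -6.030e-01 -7.980e-01  1.003e+00]
 [ 0.000e+00  0.000e+00  0.000e+00  1.000e+00]] 54.68443407829136 316.25680136799195 196.3759648008343 0.0038984375
[[-0.984 -0.101  0.144  0.388]
 [-0.176  0.561 -0.809  0.793]
 [ 0.    -0.821 -0.57   0.64 ]
 [ 0.     0.     0.     1.   ]] 52.07601028250035 324.8980817581539 192.52706692528182 0.0040859375
```

View pics/a.png

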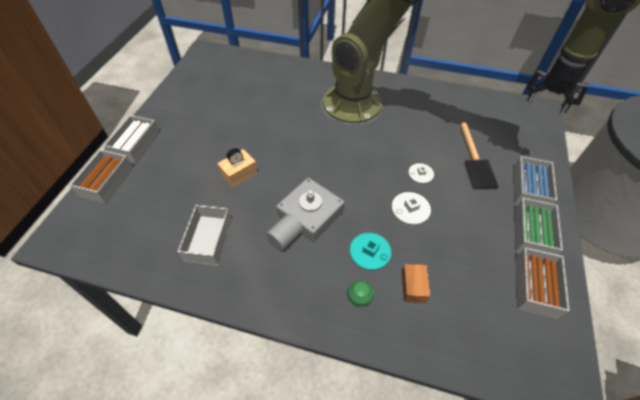

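View pics/b.png

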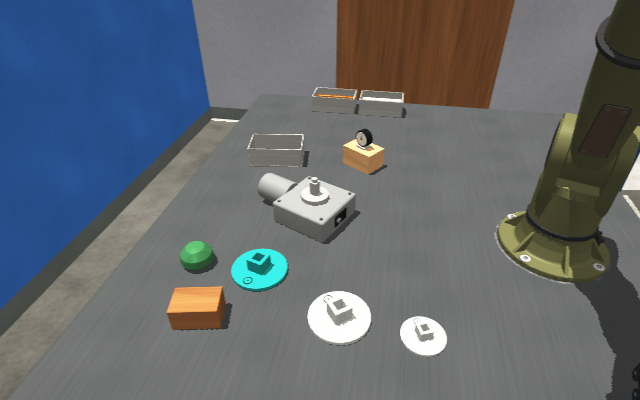

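Candidates in the scene view are the turquoise plate (371,250), the large white plate (411,208) and the small white plate (421,173). By the description I choose the large white one. The spindle block is at (310,205), the rack and gauge at (237,165), and the empty pan at (205,235).

Run:
```python
from h import *
a=pickle.load(open('scene.pkl','rb'));b=pickle.load(open('side.pkl','rb'))
def crop(f,u,v,w=40):
    c=f['image'][v-w*3//4:v+w*3//4,u-w:u+w];return cv2.resize(c,(400,300),interpolation=cv2.INTER_CUBIC)
cv2.imwrite('pics/c.png',np.vstack([np.hstack([crop(a,411,208,28),crop(b,339,315,40)]),np.hstack([crop(a,305,212,52),crop(b,363,150,32)])]))
for n,f,pp in(('scene',a,dict(plate=(395,213),block=(290,190),gauge=(250,170),pan=(205,235),turq=(355,250),small=(412,175))),('side',b,dict(plate=(320,325),block=(290,195),gauge=(350,155),turq=(245,275)))):
    C=cloud(f)
    for k,(u,v) in pp.items(): print(n,k,C[v,u].round(3))
    # segmentation by height
    for k,lo,hi,c,r in(('plate',.006,.016,C[213,395] if n=='scene' else C[325,320],.09),('platetop',.033,.045,C[213,395] if n=='scene' else C[325,320],.08),('blocktop',.055,.064,C[190,290] if n=='scene' else C[195,290],.16),('flange',.068,.076,C[190,290] if n=='scene' else C[195,290],.16),('spin',.085,.13,C[190,290] if n=='scene' else C[195,290],.16),('rack',.055,.063,C[170,250] if n=='scene' else C[155,350],.1),('gauge',.066,.13,C[170,250] if n=='scene' else C[155,350],.1)):
        m=(C[...,2]>lo)&(C[...,2]<hi)&(np.hypot(C[...,0]-c[0],C[...,1]-c[1])<r)
        p=C[m][:,:2]
        if len(p)>5:
            q=cv2.minAreaRect(p.astype(np.float32)*1000);print('  ',k,len(p),p.mean(0).round(4),np.round(q[0],1),np.round(q[1],1),round(q[2],1),C[m][:,2].max().round(3))
```

```text
scene plate [0.486 0.249 0.008]
scene block [ 0.487 -0.096  0.005]
scene gauge [ 0.464 -0.242  0.033]
scene pan [ 0.72  -0.288  0.004]
scene turq [0.648 0.157 0.008]
scene small [0.312 0.28  0.004]
   plate 551 [0.4674 0.2823] [473.9 286.2] [151.4 103. ] 1.9 0.016
   platetop 111 [0.4523 0.2938] [450.9 293.8] [38.9 38.3] 41.0 0.044
   blocktop 1098 [ 0.5462 -0.0336] [ 525.6 -113.4] [316.9 181.2] 64.6 0.064
   flange 283 [ 0.5731 -0.0092] [586.  -12.5] [ 65.7 124.8] 75.8 0.076
   spin 70 [ 0.5615 -0.0041] [557.4  -5.6] [20.6 21.3] 69.5 0.12
   rack 343 [ 0.4754 -0.2818] [ 466.3 -285.6] [ 74.9 102.5] 56.5 0.063
   gauge 214 [ 0.472  -0.2812] [ 467.4 -283.9] [30.5 49.5] 47.2 0.119
side plate [0.481 0.322 0.009]
side block [ 0.618 -0.004  0.059]
side gauge [ 0.501 -0.266  0.038]
side turq [0.659 0.228 0.011]
   plate 1922 [0.4531 0.3054] [454.8 297.9] [108.8 118.6] 50.9 0.016
   platetop 293 [0.4509 0.2943] [451.1 293.1] [37.1 39.5] 38.7 0.043
   blocktop 1847 [0.5638 0.0062] [595.8 -23.9] [151.9 235.5] 64.7 0.064
   flange 482 [ 0.5977 -0.0198] [611.  -38.3] [ 68.  192.7] 58.3 0.075
   spin 115 [ 0.5572 -0.001 ] [558.2  -3.1] [16.4 19.7] 76.6 0.117
   rack 324 [ 0.4633 -0.2739] [ 466.2 -285.4] [ 72.9 102.9] 54.8 0.063
   gauge 236 [ 0.4658 -0.2773] [ 466.7 -284.5] [25.1 52.9] 48.4 0.115
```

View pics/c.png

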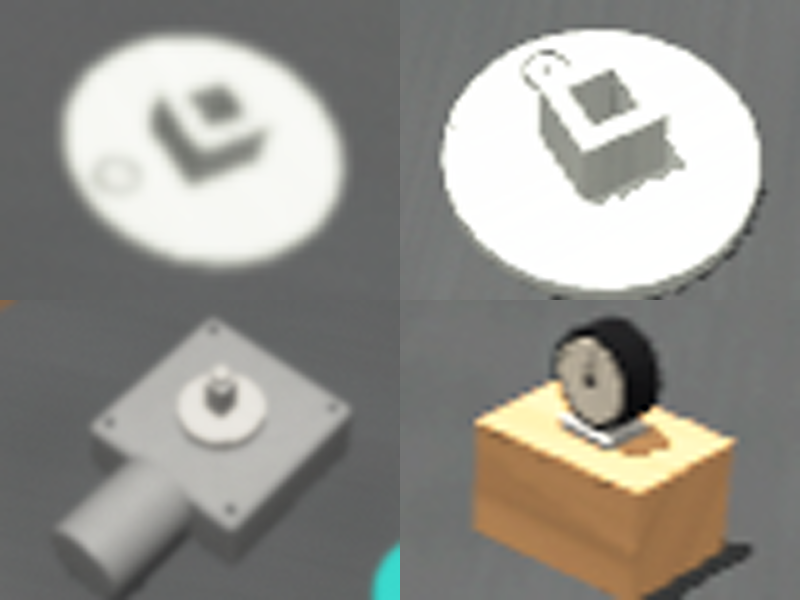

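The crops confirm the large white plate with its ring at (399,212) in the scene view. The white dial face points towards the side camera.

Run:
```python
from h import *
a=pickle.load(open('scene.pkl','rb'));b=pickle.load(open('side.pkl','rb'))
ca=[onz(a,253+x*.26,173+y*.26,.06)[:2] for x,y in((213,18),(350,108),(232,240),(92,130))]
print(np.round(ca,4),np.mean(ca,0))
for i in range(4):
    d=ca[(i+1)%4]-ca[i];print(np.degrees(np.arctan2(d[1],d[0])),np.linalg.norm(d))
m1=onz(a,399.5,211.6,.01)[:2];m2=onz(b,339-40+(547-400)*.2,315-30+70*.2,.01)[:2]
print('mark',m1,m2,[np.degrees(np.arctan2(*(m-[.451,.2935])[::-1])) for m in(m1,m2)])
w=grab('wrist');print(w['T_tool_cam'],w['vfov'],w['cx'],w['cy'])
```

```text
[[ 0.4643 -0.0394]
 [ 0.5228  0.0908]
 [ 0.6646  0.0352]
 [ 0.5989 -0.0974]] [ 0.5626666  -0.00269499]
65.77268052678679 0.14267372023462951
-21.384345104847473 0.15230488309157372
-116.3590814154128 0.14801821960171344
156.67617266115673 0.14662972426414841
mark [0.47809277 0.26131868] [0.47624548 0.25967478] [np.float64(-49.90669479040798), np.float64(-53.264149137840406)]
[[-4.51836986e-04 -9.63178077e-01 -2.68863884e-01  6.79388759e-02]
 [ 9.99999650e-01 -6.24558646e-04  5.56877947e-04  7.07606396e-04]
 [-7.04293893e-04 -2.68863538e-01  9.63178022e-01 -1.42156390e-01]
 [ 0.00000000e+00  0.00000000e+00  0.00000000e+00  1.00000000e+00]] 71.51602077803818 315.4313018356587 198.22899784296106
```

```bash
cat >> h.py <<'E'
from scipy.spatial.transform import Rotation as Ro
def plan(p,yaw,n):
    "print straight-line rows to TCP p (m), tool pointing down with tool x at yaw deg"
    s=ctrl.sense();R=np.array(s['tcp_rot']);d=(np.array(p)-s['position'])*1000
    c,q=np.cos(np.radians(yaw)),np.sin(np.radians(yaw)); T=np.array([[c,q,0],[q,-c,0],[0,0,-1.]])
    w=Ro.from_matrix(R.T@T).as_rotvec()
    print('pos',np.round(s['position'],4),'yaw',np.degrees(np.arctan2(R[1,0],R[0,0])).round(2),'t',s['t'],'F',np.round(s['wrist_force'],1),'open',s['opening'],'grip',s['grasp_force'])
    sl=[]
    for j in range(n):
        sl.append((R.T@d/n).round(1).tolist()); R=R@Ro.from_rotvec(w/n).as_matrix()
    print('slide',sl,'rot each',(w/n).round(4).tolist(),'rowdeg',np.degrees(np.linalg.norm(w/n)).round(1),'rowmm',np.linalg.norm(d/n).round(1))
E
python3 -c "
from h import *
plan([.451,.2935,.25],129,8)"
```

```text
pos [0.1545 0.6052 0.2307] yaw 165.69 t 0.15 F [-0.5 -0.2  0.1] open 0.08544329214103669 grip 0.0
slide [[-45.5, -28.6, -2.4], [-47.7, -24.9, -2.4], [-49.5, -21.0, -2.4], [-51.0, -16.9, -2.4], [-52.2, -12.8, -2.4], [-53.1, -8.6, -2.4], [-53.6, -4.3, -2.4], [-53.8, -0.0, -2.4]] rot each [-0.0002, 0.0001, 0.08] rowdeg 4.6 rowmm 53.8
```

```bash
python3 -m inch '{"slide":[[-45.5,-28.6,-2.4],[-47.7,-24.9,-2.4],[-49.5,-21,-2.4],[-51,-16.9,-2.4],[-52.2,-12.8,-2.4],[-53.1,-8.6,-2.4],[-53.6,-4.3,-2.4],[-53.8,0,-2.4]],"delta_rot":[[0,0,0.08],[0,0,0.08],[0,0,0.08],[0,0,0.08],[0,0,0.08],[0,0,0.08],[0,0,0.08],[0,0,0.08]],"fingers":[85,85,85,85,85,85,85,85]}'
python3 -m inch '{"slide":[[0,0,0],[0,0,0]],"delta_rot":[[0,0,0],[0,0,0]],"fingers":[85,85]}' >/dev/null
python3 - <<'E'
from h import *
w=grab('wrist');C=cloud(w)
m=(C[...,2]>.034)&(C[...,2]<.045)&(np.hypot(C[...,0]-.451,C[...,1]-.2935)<.05)
p=C[m][:,:2];q=cv2.minAreaRect(p.astype(np.float32)*1000);print(len(p),p.mean(0),q,np.median(C[m][:,2]))
m=(C[...,2]>.006)&(C[...,2]<.014)&(np.hypot(C[...,0]-.451,C[...,1]-.2935)<.075)
print(cv2.minEnclosingCircle(C[m][:,:2].astype(np.float32)*1000),np.median(C[m][:,2]))
cv2.imwrite('pics/w1.png',w['image']);plan([.451,.2935,.25],129,1)
E
```

```text
t: 1.15
position: [0.4519, 0.2925, 0.2505]
tcp_rot: [[-0.628, 0.779, -0.0], [0.779, 0.628, 0.0], [0.0, -0.0, -1.0]]
wrist_force: [1.0, 0.0, -0.9]
opening: 0.085
grasp_force: 0.0
538 [0.45122827 0.29441258] ((451.9367980957031, 293.8601989746094), (35.19309616088867, 35.43820571899414), 38.5081901550293) 0.03955608304839431
((451.84613037109375, 293.1773681640625), 59.898677825927734) 0.00964897672260856
pos [0.45   0.2949 0.2503] yaw 129.13 t 1.45 F [0.2 0.7 0.2] open 0.08524349827283112 grip 0.0
slide [[-1.7, -0.1, 0.3]] rot each [-0.0005, -0.0009, 0.0023] rowdeg 0.1 rowmm 1.7
```

View pics/w1.png

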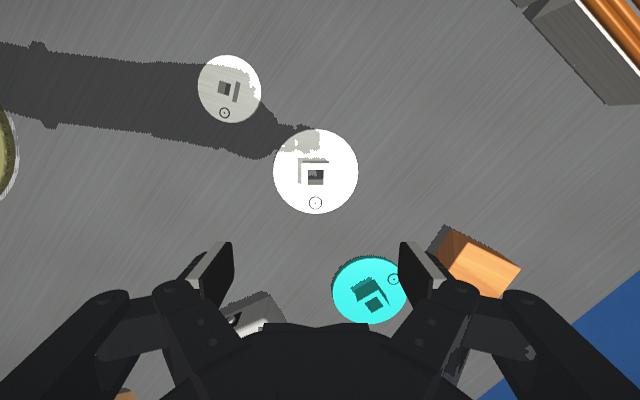

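The wrist view shows the large plate at (315,172) with its ring at (315,203). The measured plate centre is (0.4519, 0.2936), and the boss is aligned with the tool.

```bash
python3 -m inch '{"slide":[[-2.2,0.7,40],[0,0,50],[0,0,50],[0,0,45],[0,0,30],[0,0,18],[0,0,7],[0,0,0]],"delta_rot":[[0,0,0],[0,0,0],[0,0,0],[0,0,0],[0,0,0],[0,0,0],[0,0,0],[0,0,0]],"fingers":[85,85,85,85,85,80,80,80]}' 40
python3 -c "
from h import *
plan([.4519,.2936,.011],129,1)"
```

```text
t: 2.45
position: [0.4523, 0.2935, 0.0104]
tcp_rot: [[-0.631, 0.776, -0.001], [0.776, 0.631, 0.0], [0.0, -0.0, -1.0]]
wrist_force: [0.3, 0.3, 0.4]
opening: 0.0801
grasp_force: 0.0
pos [0.4523 0.2935 0.0104] yaw 129.11 t 2.45 F [0.3 0.3 0.4] open 0.0801397608841572 grip 0.0
slide [[0.4, -0.2, -0.6]] rot each [-0.0004, -0.0005, 0.0019] rowdeg 0.1 rowmm 0.7
```

```bash
python3 -m inch '{"slide":[[0,0,0],[0,0,0],[0,0,0],[0,0,0],[0,0,0],[0,0,0]],"delta_rot":[[0,0,0],[0,0,0],[0,0,0],[0,0,0],[0,0,0],[0,0,0]],"fingers":[30,25,25,25,25,25]}' 50
python3 -m inch '{"slide":[[0,0,-20],[0,0,-50],[0,0,-50],[0,0,-50]],"delta_rot":[[0,0,0],[0,0,0],[0,0,0],[0,0,0]],"fingers":[25,25,25,25]}'
python3 -c "
from h import *
plan([.558,-.0035,.18],156,7)"
```

```text
t: 3.2
position: [0.4529, 0.2926, 0.0113]
tcp_rot: [[-0.629, 0.777, 0.0], [0.777, 0.629, 0.0], [-0.0, 0.0, -1.0]]
wrist_force: [-1.9, -1.0, 5.3]
opening: 0.0356
grasp_force: 51.9
t: 3.7
position: [0.4523, 0.2921, 0.1819]
tcp_rot: [[-0.629, 0.777, -0.001], [0.777, 0.629, -0.001], [0.0, -0.001, -1.0]]
wrist_force: [1.1, 0.7, -4.3]
opening: 0.0352
grasp_force: 51.3
pos [0.4523 0.2921 0.1819] yaw 129.01 t 3.7 F [ 1.1  0.7 -4.3] open 0.03517946292041959 grip 51.28692872822285
slide [[-42.3, -14.9, 0.3], [-41.2, -17.7, 0.3], [-39.9, -20.4, 0.3], [-38.5, -23.0, 0.3], [-36.8, -25.6, 0.3], [-35.0, -28.0, 0.3], [-33.1, -30.3, 0.3]] rot each [-0.0001, -0.0, -0.0673] rowdeg 3.9 rowmm 44.9
```

```bash
python3 -c "
from h import *
plan([.619,.1335,.18],156,6)"
```

```text
pos [0.4523 0.2921 0.1819] yaw 129.01 t 3.7 F [ 1.1  0.7 -4.3] open 0.03517946292041959 grip 51.28692872822285
slide [[-38.0, 4.9, 0.3], [-38.3, 1.9, 0.3], [-38.3, -1.1, 0.3], [-38.1, -4.1, 0.3], [-37.7, -7.0, 0.3], [-37.0, -10.0, 0.3]] rot each [-0.0002, -0.0001, -0.0785] rowdeg 4.5 rowmm 38.4
```

```bash
python3 -m inch '{"slide":[[-38,4.9,0.3],[-38.3,1.9,0.3],[-38.3,-1.1,0.3],[-38.1,-4.1,0.3],[-37.7,-7,0.3],[-37,-10,0.3],[0,0,0],[0,0,0]],"delta_rot":[[0,0,-0.0785],[0,0,-0.0785],[0,0,-0.0785],[0,0,-0.0785],[0,0,-0.0785],[0,0,-0.0785],[0,0,0],[0,0,0]],"fingers":[25,25,25,25,25,25,25,25]}'
python3 - <<'E'
from h import *
w=grab('wrist');C=cloud(w);cv2.imwrite('pics/w2.png',w['image'])
c=np.array([.558,-.0035])
def seg(lo,hi,r):
    return C[(C[...,2]>lo)&(C[...,2]<hi)&(np.hypot(C[...,0]-c[0],C[...,1]-c[1])<r)]
p=seg(.112,.122,.03);print('pilot',len(p),cv2.minEnclosingCircle(p[:,:2].astype(np.float32)*1000),np.median(p[:,2]))
p=seg(.103,.109,.03);print('spin',len(p),cv2.minAreaRect(p[:,:2].astype(np.float32)*1000))
p=seg(.070,.075,.05);print('flange',len(p),cv2.minEnclosingCircle(p[:,:2].astype(np.float32)*1000),np.median(p[:,2]))
p=seg(.058,.063,.11);print('top',len(p),cv2.minAreaRect(p[:,:2].astype(np.float32)*1000))
plan([.558,-.0035,.18],156,1)
E
```

```text
t: 4.7
position: [0.6186, 0.1342, 0.1781]
tcp_rot: [[-0.913, 0.407, -0.002], [0.407, 0.913, 0.0], [0.002, -0.001, -1.0]]
wrist_force: [-0.2, 0.9, -4.4]
opening: 0.035
grasp_force: 51.4
pilot 263 ((558.2864379882812, -5.59616756439209), 7.328519821166992) 0.11522112609608637
spin 267 ((558.3949584960938, -5.381816864013672), (18.63802146911621, 17.653202056884766), 66.0728759765625)
flange 2942 ((558.753173828125, -5.608128547668457), 34.050941467285156) 0.07154786107671351
top 15165 ((573.2998657226562, -11.770660400390625), (147.0282440185547, 177.6808624267578), 65.93702697753906)
pos [0.6184 0.1349 0.1783] yaw 156.03 t 4.75 F [-0.1  0.5 -4.2] open 0.035329915913138464 grip 51.43300138413906
slide [[-1.0, -151.0, -1.7]] rot each [-0.0002, -0.0016, 0.0006] rowdeg 0.1 rowmm 151.0
```

View pics/w2.png

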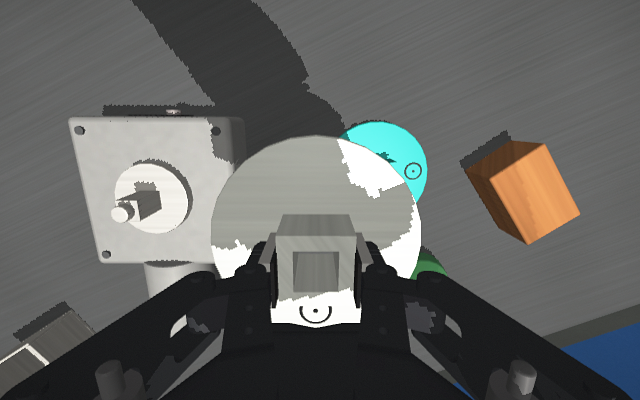

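The plate is held level between the fingers, with its ring at (315,311). The spindle pilot is clear at (121,211). Next I measure the held plate with the same camera.

Run:
```python
from h import *
w=pickle.load(open('wrist.pkl','rb'));C=cloud(w);t=np.array([.6184,.1349])
m=(np.hypot(C[...,0]-t[0],C[...,1]-t[1])<.075)&(C[...,2]>.160)&(C[...,2]<.19)
D=C[m];A=np.c_[D[:,:2]-t,np.ones(len(D))];k=np.ones(len(D),bool)
for _ in range(6):
    s,*_=np.linalg.lstsq(A[k],D[k,2],rcond=None);k=abs(A@s-D[:,2])<.002
print('disc top plane',s,k.sum(),len(k))
P=D[k][:,:2].astype(np.float32)*1000
h=cv2.convexHull(P)[:,0]
from scipy.optimize import least_squares
r=np.hypot(*(h-t*1000).T);hh=h[r>52];print('edge pts',len(hh))
f=least_squares(lambda q:np.hypot(hh[:,0]-q[0],hh[:,1]-q[1])-60,t*1000,loss='soft_l1');print('disc c',f.x,abs(f.fun).max())
z=s[2]+.03
m=(np.hypot(C[...,0]-t[0],C[...,1]-t[1])<.03)&(abs(C[...,2]-z)<.003)
print('boss',m.sum(),cv2.minAreaRect(C[m][:,:2].astype(np.float32)*1000),np.median(C[m][:,2]))
```

```text
disc top plane [ 0.00082644 -0.00021553  0.17635747] 19631 21048
edge pts 55
disc c [618.11150467 135.26801575] 3.704408297527962
boss 4273 ((617.8870239257812, 135.2059783935547), (58.369937896728516, 37.04560089111328), 65.4425277709961) 0.20626138207511907
```

```bash
python3 -m inch '{"slide":[[-0.3,-40,0],[-0.3,-50,0],[-0.4,-43,20],[0,-20,22],[0,0,0],[0,0,0]],"delta_rot":[[0,0,0],[0,0,0],[0,0,0],[0,0,0],[0,0,0],[0,0,0]],"fingers":[25,25,25,25,25,25]}'
python3 -c "
from h import *
plan([.5587,-.0059,.132],156,1)"
```

```text
t: 5.5
position: [0.5589, -0.0041, 0.1375]
tcp_rot: [[-0.914, 0.405, 0.001], [0.405, 0.914, 0.001], [-0.001, 0.002, -1.0]]
wrist_force: [0.2, -0.0, -4.5]
opening: 0.0348
grasp_force: 51.6
pos [ 0.5589 -0.0041  0.1375] yaw 156.12 t 5.5 F [ 0.2 -0.  -4.5] open 0.03479833112584537 grip 51.63709033280611
slide [[-0.6, -1.7, 5.5]] rot each [0.0017, 0.0009, 0.002] rowdeg 0.2 rowmm 5.8
```

```bash
python3 -m inch '{"slide":[[-0.5,-1.6,4],[0,0,0],[0,0,0]],"delta_rot":[[0,0,0],[0,0,0],[0,0,0]],"fingers":[25,25,25]}'
python3 - <<'E'
from h import *
w=grab('wrist');plan([.5587,-.0059,.132],156,1)
a=grab('side');s=grab('scene')
plan([.5587,-.0059,.132],156,1)
i=lambda f,u,v,k:cv2.resize(f['image'][v-k*3//4:v+k*3//4,u-k:u+k],(400,300),interpolation=cv2.INTER_CUBIC)
cv2.imwrite('pics/d.png',np.vstack([np.hstack([i(w,315,280,80),i(a,315,195,60)]),np.hstack([i(s,310,200,45),i(w,315,230,160)])]))
E
```

```text
t: 5.88
position: [0.5581, -0.0074, 0.1328]
tcp_rot: [[-0.914, 0.406, 0.0], [0.406, 0.914, 0.0], [-0.0, 0.0, -1.0]]
wrist_force: [-0.7, 0.6, -4.2]
opening: 0.0353
grasp_force: 51.7
pos [ 0.5581 -0.0075  0.1328] yaw 156.02 t 5.925 F [-0.4  0.4 -3.3] open 0.034844321119342644 grip 51.705481968820095
slide [[0.1, 1.7, 0.8]] rot each [0.0001, 0.0002, 0.0004] rowdeg 0.0 rowmm 1.9
pos [ 0.558  -0.0077  0.1328] yaw 156.01 t 6.025 F [ 0.   0.5 -4.5] open 0.0351918246218397 grip 51.70530013740063
slide [[0.1, 1.9, 0.8]] rot each [0.0001, 0.0001, 0.0002] rowdeg 0.0 rowmm 2.1
```

View pics/d.png

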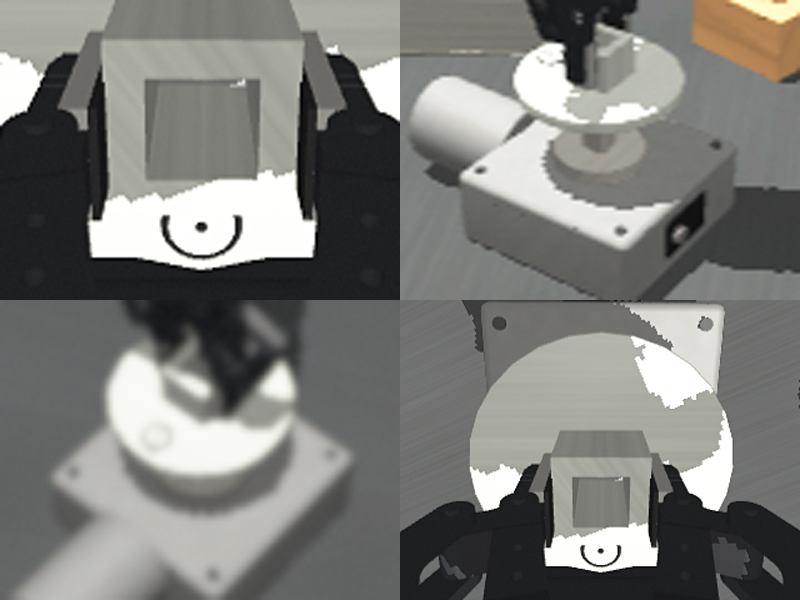

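The plate is above the flange. In the wrist crop the screws at u≈499 and 706 are nearly centred on the disc (470–733). I will quantify the leftover offset.

Run:
```python
from h import *
ey=np.array([np.cos(np.radians(66)),np.sin(np.radians(66))]);ex=np.array([np.cos(np.radians(156)),np.sin(np.radians(156))])
w=pickle.load(open('wrist.pkl','rb'));C=cloud(w);sp=np.array([.5584,-.0055])
def lat(m):
    q=(C[m][:,:2]-sp)*1000;return q@ex,q@ey
m=(abs(C[...,2]-.0595)<.003)&(np.hypot(*(C[...,:2]-sp).transpose(2,0,1))<.12)
x,y=lat(m)
for lo in(50,60):
    k=(x>lo)&(x<lo+10);print('block y edges rel spindle',y[k].min(),y[k].max(),'x max',x.max(),k.sum())
m=(abs(C[...,2]-.1308)<.004)&(np.hypot(*(C[...,:2]-sp).transpose(2,0,1))<.075)
x,y=lat(m);h=cv2.convexHull(np.c_[x,y].astype(np.float32))[:,0]
k=(np.hypot(*h.T)>50)&(h[:,0]>-12);h=h[k]
from scipy.optimize import least_squares
f=least_squares(lambda q:np.hypot(h[:,0]-q[0],h[:,1]-q[1])-60,[0,0],loss='soft_l1');print('disc centre rel spindle (tool xy)',f.x,abs(f.fun).max(),np.median(C[m][:,2]))
for n in('side','scene'):
    g=pickle.load(open(n+'.pkl','rb'));C=cloud(g)
    m=(abs(C[...,2]-.1308)<.005)&(np.hypot(*(C[...,:2]-sp).transpose(2,0,1))<.075);x,y=lat(m)
    h=cv2.convexHull(np.c_[x,y].astype(np.float32))[:,0];h=h[np.hypot(*h.T)>54]
    f=least_squares(lambda q:np.hypot(h[:,0]-q[0],h[:,1]-q[1])-60,[0,0],loss='soft_l1');print(n,f.x,abs(f.fun).max(),len(h))
```

```text
block y edges rel spindle -73.69204868335225 73.60483476713559 x max 73.84002491397723 1915
block y edges rel spindle -73.71918744828548 73.4440631735405 x max 73.84002491397723 2689
disc centre rel spindle (tool xy) [ 0.25834469 -1.0382538 ] 0.8384265059561855 0.1311143404074921
side [ 2.08830378 -0.82053164] 1.4781435628384685 32
scene [ 0.68886577 -0.59988338] 1.4192777408306867 24
```

```bash
python3 -m inch '{"slide":[[-0.3,1.2,0],[0,0,0],[0,0,5],[0,0,5],[0,0,5],[0,0,3],[0,0,0]],"delta_rot":[[0,0,0],[0,0,0],[0,0,0],[0,0,0],[0,0,0],[0,0,0],[0,0,0]],"fingers":[25,25,25,25,25,25,25]}'
```

```text
t: 6.9
position: [0.5585, -0.0069, 0.1143]
tcp_rot: [[-0.914, 0.407, -0.001], [0.407, 0.914, -0.0], [0.001, -0.0, -1.0]]
wrist_force: [0.4, -0.3, -3.0]
opening: 0.0352
grasp_force: 51.7
```

```bash
python3 -m inch '{"slide":[[0,0,3],[0,0,3],[0,0,3],[0,0,0]],"delta_rot":[[0,0,0],[0,0,0],[0,0,0],[0,0,0]],"fingers":[25,25,25,25]}'
```

```text
t: 7.4
position: [0.5585, -0.0069, 0.1054]
tcp_rot: [[-0.914, 0.407, -0.001], [0.407, 0.914, -0.0], [0.0, -0.0, -1.0]]
wrist_force: [-0.2, -0.1, -4.1]
opening: 0.0353
grasp_force: 51.7
```

The square has entered the bore without contact.

```bash
python3 -m inch '{"slide":[[0,0,5],[0,0,5],[0,0,5],[0,0,4],[0,0,2],[0,0,0],[0,0,0]],"delta_rot":[[0,0,0],[0,0,0],[0,0,0],[0,0,0],[0,0,0],[0,0,0],[0,0,0]],"fingers":[25,25,25,25,25,25,25]}'
```

```text
t: 8.28
position: [0.5588, -0.0068, 0.0848]
tcp_rot: [[-0.914, 0.407, 0.0], [0.407, 0.914, -0.0], [-0.0, 0.0, -1.0]]
wrist_force: [0.3, 0.1, -4.2]
opening: 0.0355
grasp_force: 51.7
```

```bash
python3 -m inch '{"slide":[[0,0,0.8],[0,0,0],[0,0,0],[0,0,0],[0,0,0],[0,0,0]],"delta_rot":[[0,0,0],[0,0,0],[0,0,0],[0,0,0],[0,0,0],[0,0,0]],"fingers":[25,25,60,60,60,60]}'
python3 -m inch '{"slide":[[0,0,-10],[0,0,-30],[0,0,-50],[0,0,-50],[0,0,-20],[0,0,0],[0,0,0],[0,0,0]],"delta_rot":[[0,0,0],[0,0,0],[0,0,0],[0,0,0],[0,0,0],[0,0,0],[0,0,0],[0,0,0]],"fingers":[85,85,85,85,85,85,85,85]}'
python3 - <<'E'
from h import *
w=grab('wrist');C=cloud(w);cv2.imwrite('pics/w3.png',w['image']);sp=np.array([.5584,-.0055])
m=(np.hypot(*(C[...,:2]-sp).transpose(2,0,1))<.058)&(np.hypot(*(C[...,:2]-sp).transpose(2,0,1))>.03)&(abs(C[...,2]-.082)<.01)
D=C[m];s,*_=np.linalg.lstsq(np.c_[D[:,:2]-sp,np.ones(len(D))],D[:,2],rcond=None);print('plate plane',s,len(D))
m=(np.hypot(*(C[...,:2]-sp).transpose(2,0,1))<.08)&(abs(C[...,2]-.082)<.005)
print(cv2.minEnclosingCircle(C[m][:,:2].astype(np.float32)*1000))
plan([.467,-.285,.25],-34,8)
E
```

```text
t: 9.02
position: [0.5588, -0.0068, 0.084]
tcp_rot: [[-0.914, 0.407, 0.0], [0.407, 0.914, 0.0], [-0.0, 0.0, -1.0]]
wrist_force: [-0.5, -0.6, -0.5]
opening: 0.0601
grasp_force: 0.0
t: 10.02
position: [0.558, -0.0068, 0.2426]
tcp_rot: [[-0.914, 0.407, -0.002], [0.407, 0.914, -0.0], [0.002, -0.001, -1.0]]
wrist_force: [-1.0, 0.1, 0.1]
opening: 0.0851
grasp_force: 0.0
plate plane [0.00153021 0.00027485 0.08166824] 6038
((558.1821899414062, -5.431166172027588), 59.913612365722656)
pos [ 0.5581 -0.0068  0.2427] yaw 156.01 t 10.075 F [ 0.1 -0.2 -0. ] open 0.08519827082085481 grip 0.0
slide [[-3.7, -36.4, -0.9], [9.7, -35.3, -0.9], [21.8, -29.4, -0.9], [31.0, -19.4, -0.9], [35.9, -6.9, -0.9], [36.0, 6.6, -0.9], [31.1, 19.2, -0.9], [22.1, 29.2, -0.9]] rot each [0.0004, -0.0002, -0.3709] rowdeg 21.2 rowmm 36.6
```

View pics/w3.png

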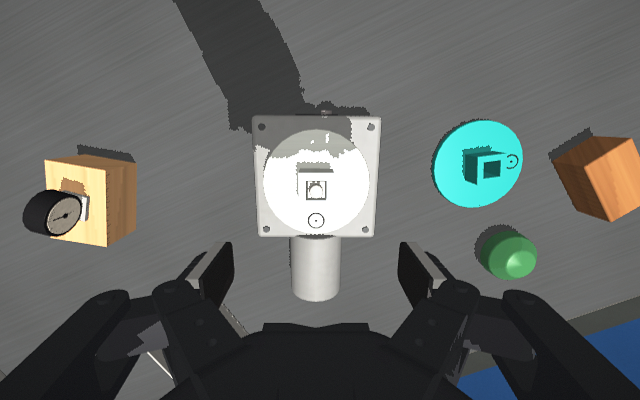

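The plate is home: its top is at 81.7 mm and flat, centred on the spindle, with the ring at (316,220). Gauge next; only a small wrist turn is needed.

Run:
```python
from h import *
w=pickle.load(open('wrist.pkl','rb'));print('mark',onz(w,316,220,.082));print(np.round(ctrl.sense()['joints'],1))
plan([.467,-.285,.26],141,6)
```

```text
mark [ 0.59711628 -0.02273733  0.082     ]
[ 2.2 22.4 -5.9 95.1  2.5 62.7 61.6]
pos [ 0.5581 -0.0068  0.2427] yaw 156.01 t 10.075 F [ 0.1 -0.2 -0. ] open 0.08519827082085481 grip 0.0
slide [[-5.0, -48.5, -2.8], [-7.1, -48.3, -2.9], [-9.2, -47.9, -2.9], [-11.3, -47.5, -2.9], [-13.3, -46.9, -2.9], [-15.4, -46.3, -2.9]] rot each [-0.0002, -0.0003, 0.0437] rowdeg 2.5 rowmm 48.9
```

```bash
python3 -m inch '{"slide":[[-5,-48.5,-2.8],[-7.1,-48.3,-2.9],[-9.2,-47.9,-2.9],[-11.3,-47.5,-2.9],[-13.3,-46.9,-2.9],[-15.4,-46.3,-2.9],[0,0,0],[0,0,0]],"delta_rot":[[0,0,0.0437],[0,0,0.0437],[0,0,0.0437],[0,0,0.0437],[0,0,0.0437],[0,0,0.0437],[0,0,0],[0,0,0]],"fingers":[85,85,85,85,85,85,85,85]}'
python3 - <<'E'
from h import *
w=grab('wrist');C=cloud(w);cv2.imwrite('pics/w4.png',w['image']);c=np.array([.467,-.285])
r=np.hypot(*(C[...,:2]-c).transpose(2,0,1))
for n,lo,hi,R in(('rack',.056,.0625,.075),('gflange',.063,.069,.035),('dialtop',.095,.125,.05),('dialcap',.108,.125,.05)):
    m=(r<R)&(C[...,2]>lo)&(C[...,2]<hi);p=C[m]
    if len(p)>5:print(n,len(p),p.mean(0).round(4),cv2.minAreaRect(p[:,:2].astype(np.float32)*1000),p[:,2].max())
plan([.467,-.285,.26],141,1)
E
```

```text
t: 11.08
position: [0.4676, -0.2845, 0.2605]
tcp_rot: [[-0.777, 0.629, -0.001], [0.629, 0.777, 0.001], [0.001, 0.0, -1.0]]
wrist_force: [-0.3, 0.3, 0.1]
opening: 0.0852
grasp_force: 0.0
rack 3392 [ 0.4643 -0.2834  0.0597] ((467.79510498046875, -286.1944580078125), (70.05982208251953, 100.26997375488281), 55.68422317504883) 0.061764605043580056
gflange 85 [ 0.4656 -0.2878  0.0656] ((467.47271728515625, -285.71435546875), (29.46715545654297, 30.966205596923828), 49.384559631347656) 0.06728962076667244
dialtop 854 [ 0.4651 -0.2837  0.1098] ((467.6583557128906, -285.7523193359375), (22.718406677246094, 47.20991134643555), 49.176631927490234) 0.11595389231431469
dialcap 601 [ 0.4667 -0.2853  0.1124] ((467.50048828125, -285.80853271484375), (22.217329025268555, 35.26350784301758), 48.035396575927734) 0.11595389231431469
pos [ 0.468  -0.2838  0.2606] yaw 141.08 t 11.125 F [-0.2  0.2 -0.4] open 0.08533734248058818 grip 0.0
slide [[-0.0, -1.6, 0.6]] rot each [0.0006, -0.0013, 0.0014] rowdeg 0.1 rowmm 1.7
```

View pics/w4.png

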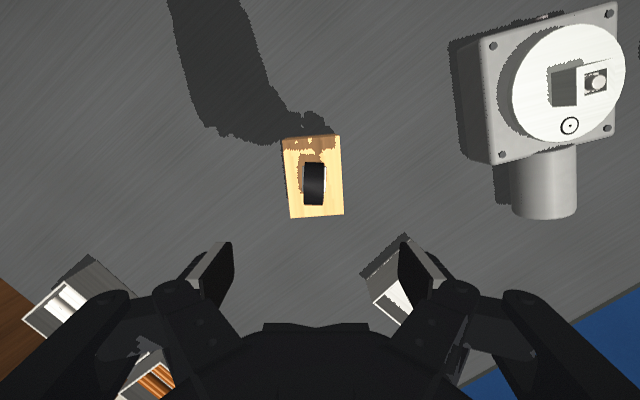

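The dial case is at (314,184), and its thin axis is at yaw 49°. The rack is well clear of everything.

```bash
python3 -m inch '{"slide":[[-1,-1.8,35],[0,0,45],[0,0,45],[0,0,35],[0,0,18],[0,0,8],[0,0,0],[0,0,0]],"delta_rot":[[0,0,0.036],[0,0,0],[0,0,0],[0,0,0],[0,0,0],[0,0,0],[0,0,0],[0,0,0]],"fingers":[85,85,85,85,70,60,60,60]}' 40
python3 -c "
from h import *
plan([.4676,-.2858,.074],139,1)"
```

```text
t: 12.12
position: [0.4679, -0.2871, 0.0761]
tcp_rot: [[-0.754, 0.657, 0.001], [0.657, 0.754, -0.001], [-0.001, 0.0, -1.0]]
wrist_force: [0.7, 0.2, -0.2]
opening: 0.06
grasp_force: 0.0
pos [ 0.4679 -0.2871  0.0761] yaw 138.95 t 12.125 F [ 0.7  0.2 -0.2] open 0.06003558799741051 grip 0.0
slide [[1.0, 0.8, 2.1]] rot each [0.0004, 0.0014, -0.0009] rowdeg 0.1 rowmm 2.4
```

```bash
python3 -m inch '{"slide":[[1,0.8,1.5],[0,0,0],[0,0,0],[0,0,0],[0,0,0],[0,0,0],[0,0,0],[0,0,0]],"delta_rot":[[0,0,0],[0,0,0],[0,0,0],[0,0,0],[0,0,0],[0,0,0],[0,0,0],[0,0,0]],"fingers":[45,30,15,15,15,15,15,15]}' 40
```

```text
t: 13.12
position: [0.4671, -0.2859, 0.0741]
tcp_rot: [[-0.754, 0.657, 0.0], [0.657, 0.754, -0.0], [-0.0, 0.0, -1.0]]
wrist_force: [-1.8, 0.1, 6.9]
opening: 0.0212
grasp_force: 40.2
```

```bash
python3 -m inch '{"slide":[[0,0,-10],[0,0,-25],[0,0,-35],[0,0,-35],[0,0,-25],[0,0,-10],[0,0,0],[0,0,0]],"delta_rot":[[0,0,0],[0,0,0],[0,0,0],[0,0,0],[0,0,0],[0,0,0],[0,0,0],[0,0,0]],"fingers":[15,15,15,15,15,15,15,15]}'
python3 - <<'E'
from h import *
a=grab('scene');b=grab('side')
i=lambda f,u,v,k:cv2.resize(f['image'][v-k*3//4:v+k*3//4,u-k:u+k],(400,300),interpolation=cv2.INTER_CUBIC)
cv2.imwrite('pics/e.png',np.hstack([i(a,237,120,48),i(b,363,110,48)]))
plan([.5973,-.0228,.214],139,6)
E
```

```text
t: 14.12
position: [0.4664, -0.2854, 0.2125]
tcp_rot: [[-0.754, 0.657, -0.002], [0.657, 0.754, 0.001], [0.002, -0.0, -1.0]]
wrist_force: [0.2, 1.1, -1.8]
opening: 0.0219
grasp_force: 39.5
pos [ 0.4665 -0.2855  0.2125] yaw 138.92 t 14.225 F [-0.8  0.2 -2.1] open 0.021470247978097334 grip 39.482338428497314
slide [[12.3, 47.3, -0.2], [12.3, 47.3, -0.2], [12.3, 47.3, -0.2], [12.3, 47.3, -0.2], [12.3, 47.3, -0.2], [12.3, 47.3, -0.2]] rot each [-0.0001, -0.0004, -0.0002] rowdeg 0.0 rowmm 48.9
```

View pics/e.png

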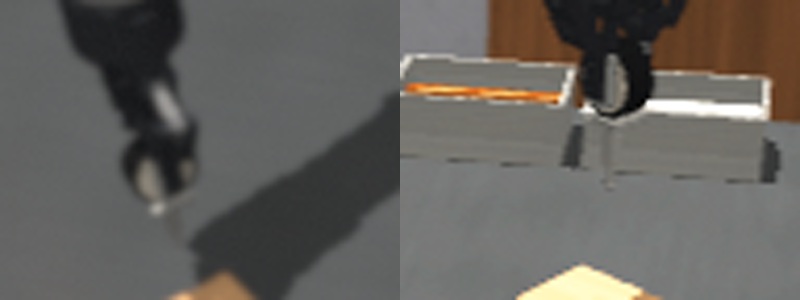

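The gauge is lifted and hangs upright and clear of the rack, with its tip at (608,187) in the side crop. Now I carry it over the mark.

```bash
python3 -m inch '{"slide":[[12.3,47.3,0],[12.3,47.3,0],[12.3,47.3,0],[12.3,47.3,0],[12.3,47.3,0],[12.3,47.3,30],[0,0,12],[0,0,0]],"delta_rot":[[0,0,0],[0,0,0],[0,0,0],[0,0,0],[0,0,0],[0,0,0],[0,0,0],[0,0,0]],"fingers":[15,15,15,15,15,15,15,15]}'
python3 -m inch '{"slide":[[0,0,0],[0,0,0]],"delta_rot":[[0,0,0],[0,0,0]],"fingers":[15,15]}' >/dev/null
python3 - <<'E'
from h import *
a=grab('wrist');b=grab('side');plan([.5973,-.0228,.15],139,1)
i=lambda f,u,v,k:cv2.resize(f['image'][v-k*3//4:v+k*3//4,u-k:u+k],(400,300),interpolation=cv2.INTER_CUBIC)
k=foc(b);M=np.linalg.inv(b['M'])
for X in([.5973,-.0228,.082],[.5973,-.0228,.106]):
    c=M@[*X,1];u,v=k*c[0]/c[2]+b['cx'],k*c[1]/c[2]+b['cy'];print('proj',u,v)
u,v=int(u),int(v);print(u,v)
cv2.imwrite('pics/f.png',np.hstack([i(a,315,280,80),i(b,u,v,32)]))
E
```

```text
t: 15.22
position: [0.5967, -0.0237, 0.1698]
tcp_rot: [[-0.754, 0.657, -0.004], [0.657, 0.754, -0.001], [0.003, -0.003, -1.0]]
wrist_force: [0.6, 0.3, -2.2]
opening: 0.0215
grasp_force: 39.9
pos [ 0.598  -0.0242  0.1724] yaw 138.85 t 15.575 F [ 0.  -0.1 -1.8] open 0.021354488069723288 grip 39.894556403160095
slide [[1.5, 0.6, 22.4]] rot each [0.0006, 0.001, -0.0027] rowdeg 0.2 rowmm 22.4
proj 299.49880238730486 184.0616217813384
proj 299.15208835929354 175.83371402449268
299 175
```

View pics/f.png

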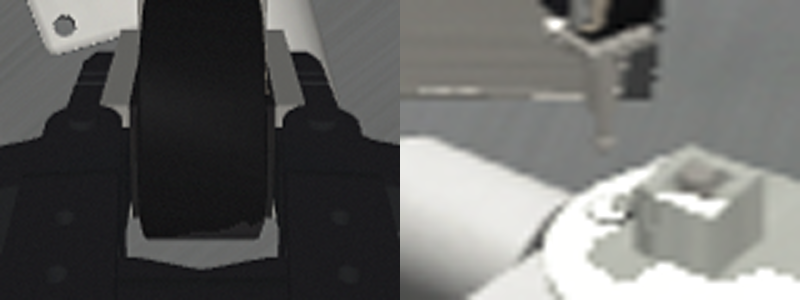

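In the side crop the tip (603,150) is nearly straight above the ring (610,208). I nudge about 1.7 mm and descend.

```bash
python3 -m inch '{"slide":[[1.7,0.1,8],[0,0,8],[0,0,4],[0,0,0],[0,0,0],[0,0,0]],"delta_rot":[[0,0,0],[0,0,0],[0,0,0],[0,0,0],[0,0,0],[0,0,0]],"fingers":[15,15,15,15,15,15]}'
python3 - <<'E'
from h import *
a=grab('scene');b=grab('side');plan([.5973,-.0228,.141],139,1)
i=lambda f,u,v,k:cv2.resize(f['image'][v-k*3//4:v+k*3//4,u-k:u+k],(400,300),interpolation=cv2.INTER_CUBIC)
p=[]
for f in(a,b):
    c=np.linalg.inv(f['M'])@[.5973,-.0228,.085,1];u,v=foc(f)*c[0]/c[2]+f['cx'],foc(f)*c[1]/c[2]+f['cy'];print(u,v);p.append(i(f,int(u),int(v),24))
cv2.imwrite('pics/g.png',np.hstack(p))
E
```

```text
t: 16.32
position: [0.5968, -0.0222, 0.1519]
tcp_rot: [[-0.754, 0.657, 0.001], [0.657, 0.754, -0.0], [-0.0, 0.0, -1.0]]
wrist_force: [0.0, -0.7, -3.3]
opening: 0.0216
grasp_force: 40.0
pos [ 0.5967 -0.0222  0.1519] yaw 138.92 t 16.425 F [ 0.3 -0.4 -2.8] open 0.021656534468879347 grip 39.95340943336487
slide [[-0.8, -0.1, 10.9]] rot each [0.0002, 0.0003, -0.0014] rowdeg 0.1 rowmm 10.9
300.61080270446087 207.12707695107113
299.4559787078111 183.04536845376293
```

View pics/g.png

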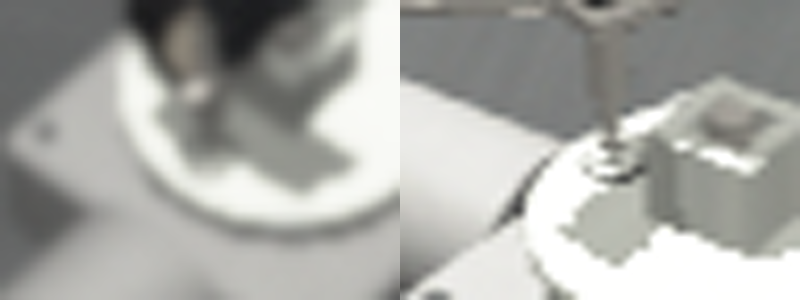

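The tip is right above the ring: tip (612,140), ring (615,162). I press down slowly.

```bash
python3 -m inch '{"slide":[[-0.4,0,2],[0,0,2],[0,0,2],[0,0,1.5],[0,0,1],[0,0,0],[0,0,0],[0,0,0]],"delta_rot":[[0,0,0],[0,0,0],[0,0,0],[0,0,0],[0,0,0],[0,0,0],[0,0,0],[0,0,0]],"fingers":[15,15,15,15,15,15,15,15]}'
python3 -c "
from h import *
F=[]
for _ in range(6): grab('side');F.append(ctrl.sense()['wrist_force'])
print(np.mean(F,0),np.std(F,0));plan([.5973,-.0228,.141],139,1)"
```

```text
t: 17.42
position: [0.5969, -0.0225, 0.1433]
tcp_rot: [[-0.754, 0.657, -0.0], [0.657, 0.754, -0.0], [-0.0, -0.0, -1.0]]
wrist_force: [-0.6, -0.0, -1.5]
opening: 0.0215
grasp_force: 40.2
[-0.3963362  -0.39772192 -0.99816052] [0.33590569 0.54133965 0.35896038]
pos [ 0.597  -0.0224  0.1432] yaw 138.92 t 17.725 F [-0.8 -0.2 -0.4] open 0.02130523696048415 grip 40.18328547477722
slide [[-0.5, -0.0, 2.2]] rot each [-0.0, 0.0, -0.0014] rowdeg 0.1 rowmm 2.3
```

```bash
python3 -m inch '{"slide":[[0,0,1.3],[0,0,1.2],[0,0,0],[0,0,0],[0,0,0],[0,0,0],[0,0,0]],"delta_rot":[[0,0,0],[0,0,0],[0,0,0],[0,0,0],[0,0,0],[0,0,0],[0,0,0]],"fingers":[15,15,15,15,15,15,15]}'
python3 - <<'E'
from h import *
F=[]
for _ in range(8): b=grab('side');F.append(ctrl.sense()['wrist_force'])
print(np.mean(F,0),np.std(F,0));plan([.5973,-.0228,.141],139,1)
cv2.imwrite('pics/h.png',cv2.resize(b['image'][150:210,260:340],(800,600),interpolation=cv2.INTER_CUBIC))
E
```

```text
t: 18.6
position: [0.597, -0.0225, 0.1407]
tcp_rot: [[-0.754, 0.657, 0.0], [0.657, 0.754, -0.0], [-0.0, -0.0, -1.0]]
wrist_force: [-0.4, -0.1, 0.4]
opening: 0.0217
grasp_force: 40.2
[-0.7038209  -0.001603   -0.19981064] [0.59323758 0.44760281 0.48813331]
pos [ 0.597  -0.0224  0.1407] yaw 138.92 t 19.0 F [-0.1 -0.2 -0.1] open 0.021586730687549006 grip 40.2162230014801
slide [[-0.5, -0.1, -0.3]] rot each [0.0, 0.0, -0.0014] rowdeg 0.1 rowmm 0.6
```

View pics/h.png

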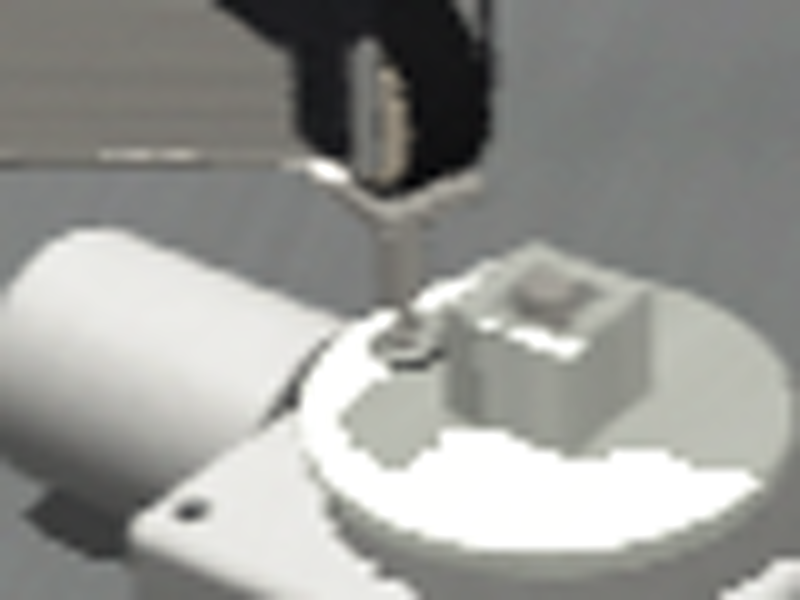

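The tip stands inside the ring at (408,340) and the gauge is upright. The wrist force has risen by about 2.1 N, which puts the plunger about half way in.

```bash
python3 -c "
from station import ctrl
print(ctrl.finish_job())"
```

```text
the job is handed in; nothing more can be done
None
```

The job is handed in: the lap plate sits home and flat on the spindle, and the gauge is held upright with its tip inside the ring mark, pressing with about 2 N so the plunger is about half way in; the judge's verdict was not returned.

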